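# Open the wax jar in the spring holder

## Task

Pick up the square wax jar by its blue cap, set it in the square well of the wooden holder and press it down until the green sprung pad is fully depressed. Keeping it pressed right down so the well braces it, unscrew the tight cap anticlockwise (seen from above), stop turning once it comes free, a little short of a quarter turn, and lift it straight up. Finish still holding the cap level about 25 mm above the mouth of the open jar, which stays standing in the holder; leave everything else on the bench where it is.

Things in the scene. Friction and masses are not known exactly. Their poses are not given: they have to be found in the camera images.
- jar: Square amber wax jar, about 0.25 kg; origin at the centre of its underside, z up. Body 62 x 62 mm, 42 mm high, above it a round neck 38 mm across. White marks on the shoulder at its +x and -x sides show where the neck's two lugs are. Starts upright on the bench, cap on. All four sides fit the well alike.
- jar_mouth (a point): Centre of the jar's mouth, 81 mm above its underside. In it sits a white sprung sealing disc that pushes the closed cap up against the lugs with about 17 N, so the cap is tight (about 0.3 to 0.6 N m to turn) and the jar can be carried by it; unbraced, the jar turns along with the cap.
- cap: Blue screw cap, 56 mm across, 20 mm high, 35 g; origin at the centre of its underside, z up; when on, 65 mm above the jar's underside. White line on top along its x. Starts with its x -9 to +14 degrees (anticlockwise +) from jar x. Free at 50 degrees; lifts straight off from 52 to 105; stops at about -14 and 110.
- holder: Dark wooden spring-lift jar holder fixed to the bench, 110 x 110 mm, 40 mm high; origin at the centre of its underside, z up. Open square well in its top, sides along the holder's x and y, 65 mm wide (1.5 mm room each side of the jar), with a 4 mm chamfered mouth.
- holder_mouth (a point): Centre of the well's mouth, level with the holder's top, 40 mm above the bench.
- pad (a joint): Travel in m of the green sprung pad in the well: 0 = up, top face 36 mm above the bench; 0.014 = fully depressed, top face 22 mm above the bench. 6 N to start, 11 N at the bottom; no latch. Once the cap is off, the pad lifts the jar back up to the 36 mm position.
- plane: Bench plane, 240 mm long, 105 mm high, bystander; origin under its centre.
- glue: White glue bottle with yellow label, 64 mm across, 170 mm high, bystander; origin at the centre of its underside.
- tin: Tin with red label, 100 mm across, 110 mm high, bystander; origin at the centre of its underside.
- mallet: Wooden mallet lying down, 260 mm long, 64 mm high, bystander; origin under its middle.
- chisel: Chisel with red handle lying flat, 245 mm long, 24 mm high, bystander; origin under its middle.
- square: Try square lying flat, dark wooden stock 120 mm long and steel blade 200 mm long, 18 mm high, bystander; origin under the middle of its stock.
Things that resemble listed ones, but are neither listed nor needed, are in the scene too. Of the things that look like the jar, the largest one is meant.

How it is judged:
By the outcome, as a careful person would: the job done as asked, in the order asked, and still so for the second after the job is handed in, while the arm keeps its last pose, push and grip.
It also fails if it takes over 48 s, if anything falls off the work surface, if the arm or the gripper's body presses on something with over 40 N, if the wrist force passes 120 N, or if a joint passes its speed limit or range.

## Robot

A 7-joint arm with a two-finger parallel gripper is mounted at the origin on the work surface. World frame = base frame: x ahead of the robot, y to its left, z up, the work surface at z = 0. Lengths are in m, angles in rad, forces in N, time in s.
With the tool pointing down it reaches from about 0.425 to 0.875 m from the base axis. Payload 4.7 kg.
Tool frame: the origin (TCP) lies midway between the tips of the shut fingers; the grasp point (between the pads) lies ctrl.grasp_offset behind it (ctrl.grasp_offset is the distance from the TCP to the grasp point, in m); z points along the fingers, y is the line along which they close (so a half turn about z gives the same grasp; the last joint's range is limited). The gripper opens to 87 mm and grips with 3 to 60 N. Pads are 19 mm wide; open, the fingers measure 117 mm over their backs; the gripper's body (75 mm by 190 mm) begins 51 mm behind the grasp point.
Start: joints at [1.166, 0.321, -0.07, 1.45, 0.023, 1.371, -0.057], TCP at [0.264, -0.594, 0.186] pointing down, gripper open.
Joint ranges: [-2.86, 2.86], [-0.3, 2.09], [-1.38, 1.24], [0.06, 2.45], [-1.56, 4.7], [0.09, 2.05], [-2.69, 2.69]. Speed limits (rad/s): [2.57, 2.57, 3.14, 3.14, 3.14, 3.14, 3.14].

## Interface

Orientations are given as a rotation vector (axis times angle).
In Python, from bench import ctrl gives the robot as it stands. The module is installed in compiled form; this text tells all that it offers.
- The arm moves only by the tool jog_arm, never from a script. Its argument "moves" is one flat list of numbers, 7 for each row, row after row: the shift along the tool's x, y, z in units of 30 cm (1.0 is 30 cm), then the turn, a rotation vector about the tool's x, y, z in units of 60 degrees (1.0 is 60 degrees), then the gripper's target within -1 to 1 (fully open at 1, half-way at 0, shut at -1). In form: [x, y, z, wx, wy, wz, fingers, x, y, z, wx, wy, wz, fingers, ...]. A call has exactly 8 rows; each row is the pose to reach, as a shift and turn from the pose commanded when the call began, along the tool's axes at that moment; what a row does not reach only later rows make up. A row lasts 1/8 s, in which the tool goes at most 62.5 mm and 10.7 degrees, less where a joint would pass 70% of its speed; a pose out of reach is approached as far as the arm can. A call with a number of a shift or a turn outside -1 to 1 is refused whole. A call with a gripper value outside its range is refused whole. The fingers move at their own pace and stop on an object; "newtons" is the grip in N (left out, the last holds). Time passes only in rows, so rows that repeat a pose let the fingers close, or fill a call up. It gives the time, the measured TCP pose, the force, the opening and the grip force at its end, in the units of the state.
- ctrl.get_state(): the state, without advancing time (a new reading comes with each control period).
- ctrl.get_image(name): name is "scene" or "top"; returns a dict with "pixels" (420x560x3 uint8, red, green, blue), "fx", "fy", "cx", "cy" (pixels), "xyz" and "rotation" of the camera in the world. Camera axes: x right, y up, looking along -z (the intrinsics and any distortion apply to the point x, -y, -z); pixel columns grow to the right and rows downward; lengths in m; the calibration is good to about 2 mm. A picture is of the moment at which its call begins. There is no depth.
- ctrl.close_job(): hands the job in; it is judged then, once.
The state is a dict: "time": time; "joint_positions": joint angles; "qd": joint speeds; "joint_torque": joint torques, N m; "position": TCP position; "tool_rot": TCP orientation; "ft_force": force on the tool from outside, world axes, zero at the start; "torque": the same for the moment, N m; "grip_width": opening from 0.0 (shut) to 1.0 (fully open); "grip_force": force on a finger pad.
Only numpy, scipy, OpenCV 4.12 (cv2) and the standard library are available. Lean on these libraries where they do the work, as an engineer would, in place of code of your own. Each camera call takes 0.05 s, during which the arm holds its last target. There are 200 camera calls.

## Working session

There is one attempt and no reset: what is moved stays moved. The work goes in short steps, Python scripts to look and compute and a tool call to move; the robot and the scene stay as the last step left them, time stands still between calls to the robot, and variables do not carry over. Pictures are saved under pics/ and viewed, at most 10 in all, crops included, and the job is handed in when it is done.

Besides the shell and the picture viewer there is one more tool, called by a JSON object that holds its "fn" and its "kwargs". jog_arm: Moves the arm, as the interface text tells. Its arguments: {"type":"object","properties":{"moves":{"type":"array"},"newtons":{"type":"number"}},"required":["moves"]}

```bash
mkdir -p pics
cat > h.py <<'E'
import numpy as np, cv2
from bench import ctrl
from scipy.spatial.transform import Rotation as R
def grab(n,f=None):
    im=ctrl.get_image(n)
    if f: cv2.imwrite(f,im["pixels"][:,:,::-1])
    return im
def rot(im):
    r=np.array(im["rotation"],float)
    return r if r.shape==(3,3) else (R.from_rotvec(r).as_matrix() if r.size==3 else R.from_quat(r).as_matrix())
def dist(im):
    return im.get("distortion")
def ray(im,u,v):
    d=np.array([(u-im["cx"])/im["fx"],-(v-im["cy"])/im["fy"],-1.])
    d=rot(im)@d
    return np.array(im["xyz"]),d/np.linalg.norm(d)
def onplane(im,u,v,z):
    o,d=ray(im,u,v); return o+d*(z-o[2])/d[2]
def tri(a,b):
    (o1,d1),(o2,d2)=a,b
    t=np.linalg.lstsq(np.c_[d1,-d2],o2-o1,rcond=None)[0]
    p,q=o1+t[0]*d1,o2+t[1]*d2
    return (p+q)/2,np.linalg.norm(p-q)
def proj(im,p):
    c=rot(im).T@(np.array(p)-np.array(im["xyz"]))
    return im["cx"]+im["fx"]*c[0]/-c[2], im["cy"]-im["fy"]*c[1]/-c[2]
E
python3 - <<'E'
from h import *
for n in("scene","top"):
    im=grab(n,f"pics/{n}0.png"); print({k:v for k,v in im.items() if k!="pixels"})
print(ctrl.get_state(),ctrl.grasp_offset)
E
```

```text
{'fx': 486.47377516739357, 'fy': 486.47377516739357, 'cx': 271.40793666485797, 'cy': 207.6345266624796, 'xyz': array([ 1.35606842, -0.23290022,  1.30059067]), 'rotation': array([0.48670259, 0.35767501, 1.23178073])}
{'fx': 386.641488177439, 'fy': 386.641488177439, 'cx': 280.8014520041591, 'cy': 209.8697522154727, 'xyz': array([ 0.48823109, -0.01044586,  1.1214151 ]), 'rotation': array([ 0.07357172, -0.10768066, -1.55024228])}
{'time': 0.1, 'joint_positions': array([ 1.1660816 ,  0.32175298, -0.07011128,  1.45155709,  0.02259072,
        1.37078543, -0.05684957]), 'qd': array([ 0.00014483, -0.00168836, -0.00212397, -0.0032568 , -0.00075929,
        0.0009477 , -0.00153801]), 'joint_torque': array([-9.13360218e-04, -4.92569518e+01, -4.06090133e-01, -3.13396811e+01,
       -6.40881155e-02,  3.94369033e-02,  9.84143821e-05]), 'position': array([ 0.26408593, -0.59332592,  0.18496642]), 'tool_rot': array([-3.07130447e+00, -6.52886003e-01,  6.74835211e-04]), 'ft_force': array([ 0.10414197, -0.31183216, -0.48255472]), 'torque': array([ 0.03773997,  0.00473865, -0.01162723]), 'grip_force': 0.0, 'grip_width': 0.9997473775051002} 0.0187
```

View pics/scene0.png

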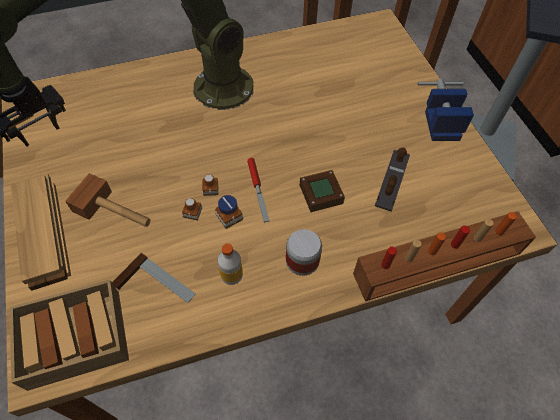

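View pics/top0.png

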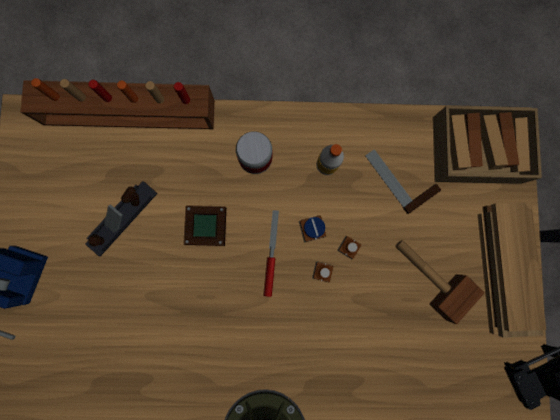

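Both views show the blue-capped square jar at top (314,228) / scene (229,208). Two smaller white-capped jars, top (350,247) and (323,272), could be mistaken for it, and the blue vise at (15,275) could confuse a colour mask. The blue-capped one is the largest. The holder with its green pad is at top (205,226) / scene (322,189). Next come close crops and measurements.

```bash
cat > m.py <<'E'
from h import *
def blob(mask,u,v,r=60):
    m=np.zeros_like(mask);m[v-r:v+r,u-r:u+r]=mask[v-r:v+r,u-r:u+r]
    n,l,s,c=cv2.connectedComponentsWithStats(m); i=1+np.argmax(s[1:,4]); return (l==i).astype(np.uint8)*255,s[i],c[i]
def blue(im):
    h=cv2.cvtColor(im["pixels"],cv2.COLOR_RGB2HSV); return cv2.inRange(h,(105,110,25),(130,255,255))
def green(im):
    h=cv2.cvtColor(im["pixels"],cv2.COLOR_RGB2HSV); return cv2.inRange(h,(65,60,15),(95,255,255))
E
python3 - <<'E'
from m import *
t=grab("top");s=grab("scene")
cb,sb,_=blob(blue(t),314,228,30); print("cap top",sb)
cs,ss,_=blob(blue(s),229,208,30); print("cap scene",ss)
for im,b in((t,cb),(s,cs)):
    c=max(cv2.findContours(b,0,1)[0],key=cv2.contourArea); h=cv2.convexHull(c); print(cv2.fitEllipse(h))
# candidate: silhouette of cap cylinder in each view predicted from extents at z .085
for im,b,in((t,cb),(s,cs)):
    mm=cv2.moments(cv2.convexHull(max(cv2.findContours(b,0,1)[0],key=cv2.contourArea)),False)
    print("centroid at z=.08",onplane(im,mm['m10']/mm['m00'],mm['m01']/mm['m00'],.08))
for im,(u,v) in((t,(205,226)),(s,(322,189))):
    g,st,c=blob(green(im),u,v,30); r=cv2.minAreaRect(cv2.findContours(g,0,1)[0][0]); print("green",st,[onplane(im,*p,.036).round(4) for p in cv2.boxPoints(r)], onplane(im,*c,.036))
print("base",proj(t,(0,0,0)),proj(s,(0,0,0)),"tcp",proj(s,ctrl.get_state()["position"]))
a=[cv2.resize(im["pixels"][v-37:v+38,u-50:u+50],(400,300),interpolation=cv2.INTER_CUBIC) for im,u,v in((t,325,245),(s,225,200),(t,205,226),(s,322,189))]
p=np.vstack([np.hstack(a[:2]),np.hstack(a[2:])]);p=np.clip(p*1.5,0,255).astype(np.uint8)
cv2.imwrite("pics/crop.png",p[:,:,::-1])
E
```

```text
cap top [304 217  21  21 273]
cap scene [219 196  17  16 185]
((314.2366027832031, 227.08370971679688), (19.955020904541016, 20.2763729095459), 80.26023864746094)
((226.56527709960938, 203.46372985839844), (15.314541816711426, 18.91008949279785), 65.70945739746094)
centroid at z=.08 [ 0.56415219 -0.1233165   0.08      ]
centroid at z=.08 [ 0.56281685 -0.12442936  0.08      ]
green [193 214  23  23 461] [array([0.5384, 0.2109, 0.036 ]), array([0.5982, 0.2105, 0.036 ]), array([0.5963, 0.1501, 0.036 ]), array([0.5365, 0.1508, 0.036 ])] [0.5676578  0.18046273 0.036     ]
green [315 179  17  19  83] [array([0.5369, 0.1581, 0.036 ]), array([0.5375, 0.2155, 0.036 ]), array([0.5964, 0.2057, 0.036 ]), array([0.5955, 0.1495, 0.036 ])] [0.57219504 0.18700393 0.036     ]
base (np.float64(264.545522207729), np.float64(434.4259150333087)) (np.float64(222.82093113463085), np.float64(86.58681168042854)) tcp (np.float64(45.35083694401126), np.float64(142.95945028181706))
```

View pics/crop.png

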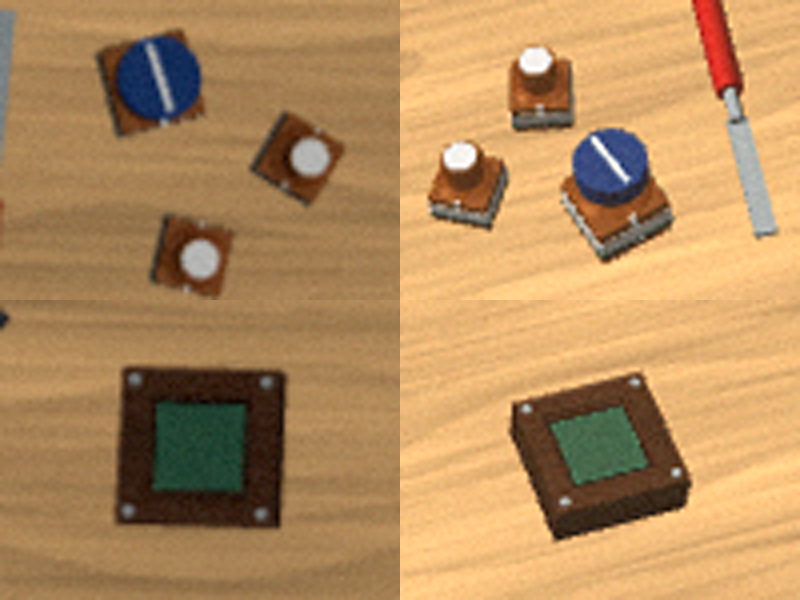

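Run:
```python
from m import *
t=grab("top");s=grab("scene")
def ang(a,b): d=b-a; return np.degrees(np.arctan2(d[1],d[0]))
L={}
for k,im,(u,v) in(("top",t,(314,228)),("scene",s,(227,203))):
    H=cv2.cvtColor(im["pixels"],cv2.COLOR_RGB2HSV)
    b,_,_=blob(blue(im),u,v,25); hull=cv2.convexHull(max(cv2.findContours(b,0,1)[0],key=cv2.contourArea))
    hm=np.zeros_like(b); cv2.fillConvexPoly(hm,hull,255); hm=cv2.erode(hm,np.ones((3,3)))
    w=im["pixels"].min(2).astype(float)*(hm>0)  # weighted white line
    thr=0.4*w.max(); w=np.where(w>thr,w-thr,0)
    y,x=np.nonzero(w); ww=w[y,x]; c=np.array([np.average(x,weights=ww),np.average(y,weights=ww)])
    C=np.cov(np.c_[x,y].T,aweights=ww); e=np.linalg.eigh(C)[1][:,1]
    P=[onplane(im,*(c+q*e*6),.085) for q in(-1,0,1)]
    print(k,"line centre",c,P[1],"ang",ang(P[0],P[2])); L[k]=ray(im,*c)
    # shoulder corners
    o=cv2.inRange(H,(2,120,60),(14,255,255)) if k=="scene" else cv2.inRange(H,(2,120,30),(14,255,255))
    o=o|hm; o,st,_=blob(o,u,v,28); 
    hu=cv2.convexHull(max(cv2.findContours(o,0,1)[0],key=cv2.contourArea)).reshape(-1,2)
    g=np.array([onplane(im,p[0],p[1],.042)[:2]*1000 for p in hu],np.float32)
    print("shoulder rect mm",cv2.minAreaRect(g),st)
    # holder
    hd=cv2.inRange(H,(0,0,0),(255,255,75 if k=="scene" else 45))|green(im)
    hu_,hv_=((205,226),(322,189))[k=="scene"]
    hd,st,_=blob(hd,hu_,hv_,32)
    hu=cv2.convexHull(max(cv2.findContours(hd,0,1)[0],key=cv2.contourArea)).reshape(-1,2)
    for z in(.04,0):print("holder z",z,cv2.minAreaRect(np.array([onplane(im,*p,z)[:2]*1000 for p in hu],np.float32)),st)
    # screws
    sc=cv2.inRange(H,(0,0,75 if k=="top" else 110),(255,80,255)); n,l,S,c4=cv2.connectedComponentsWithStats(sc[hv_-25:hv_+25,hu_-25:hu_+25])
    q=[c4[i]+[hu_-25,hv_-25] for i in range(1,n) if 1<S[i,4]<15]
    print("screws",[onplane(im,*p,.04)[:2].round(4).tolist() for p in q])
print(tri(L["top"],L["scene"]))
```

```text
top line centre [314.53567484 227.00066269] [ 0.56431041 -0.12357348  0.085     ] ang -161.6921878294324
shoulder rect mm ((566.8059692382812, -127.4698257446289), (45.43711853027344, 47.9464111328125), 45.68665313720703) [305 219  19  18 256]
holder z 0.04 ((566.2026977539062, 177.92510986328125), (111.98753356933594, 106.9040756225586), 89.343505859375) [ 185  206   41   40 1494]
holder z 0 ((569.086669921875, 184.89266967773438), (116.12976837158203, 110.8582534790039), 89.343505859375) [ 185  206   41   40 1494]
screws [[0.6143, 0.2259], [0.522, 0.2273]]
scene line centre [227.13073171 202.52520325] [ 0.56367096 -0.12317077  0.085     ] ang 19.01505511218867
shoulder rect mm ((538.7571411132812, -118.8848876953125), (46.22103500366211, 47.56795883178711), 75.86695098876953) [220 197  16  14 170]
holder z 0.04 ((577.7651977539062, 175.23500061035156), (118.89397430419922, 129.9042205810547), 89.66778564453125) [ 300  171   45   41 1241]
holder z 0 ((553.0687255859375, 188.18560791015625), (122.66661834716797, 134.02626037597656), 89.66778564453125) [ 300  171   45   41 1241]
screws [[0.5202, 0.2279], [0.5181, 0.1349], [0.6118, 0.2265], [0.6113, 0.1332]]
(array([ 0.56426742, -0.12336205,  0.08596848]), np.float64(0.00021795995045807562))
```

Run:
```python
from m import *
t=grab("top");s=grab("scene")
for im,pts in((t,[(303,224),(323,235),(326,237),(307,236),(335,225),(297,226)]),(s,[(222,213),(230,216),(237,211),(240,222),(212,190)])):
    H=cv2.cvtColor(im["pixels"],cv2.COLOR_RGB2HSV); print([H[v,u].tolist() for u,v in pts])
for im,z,P,o in((t,.042,[(98,52),(182,30),(205,117),(118,135)],(275,208)),(t,.042,[(165,123)],(275,208)),(s,.042,[(232,218),(272,205),(160,177),(200,247-14)],(175,163))):
    print([onplane(im,u/4+o[0]-.4,v/4+o[1]-.4,z)[:2].round(4).tolist() for u,v in P])
H=cv2.cvtColor(t["pixels"],cv2.COLOR_RGB2HSV)
for v in range(214,242,1): print(" ".join(f"{H[v,u,0]:3d}/{H[v,u,2]:3d}" for u in range(297,332,2)))
```

```text
[[13, 188, 68], [12, 187, 71], [16, 121, 110], [12, 221, 53], [16, 126, 113], [16, 135, 106]]
[[12, 158, 79], [12, 198, 99], [12, 188, 84], [16, 128, 167], [13, 160, 59]]
[[0.5846, -0.0847], [0.6013, -0.1437], [0.5405, -0.1602], [0.5268, -0.0994]]
[[0.5358, -0.1322]]
[[0.5915, -0.1167], [0.5894, -0.0848], [0.5395, -0.16], [0.5971, -0.1431]]
 16/129  16/129  16/125  16/133  16/130  16/128  16/127  16/130  17/125  17/126  17/127  17/124  16/126  17/125  17/125  16/128  15/128  17/124
 16/124  17/121  17/130  16/128  16/134  16/129  16/132  16/129  17/128  16/125  18/ 94  15/ 92  16/120  16/124  17/126  16/128  15/127  16/123
 16/115  17/114  16/124  17/122  17/118  17/122  16/130  17/125  16/105  15/ 87  13/ 68  12/ 68  15/115  17/126  16/125  17/122  16/128  16/125
 16/113  17/112  17/112  17/112  15/112  17/110  16/109   3/ 77 134/ 60 116/ 53 131/ 45  11/ 61  14/ 92  16/127  17/119  17/122  17/121  16/121
 16/112  15/113  16/110  16/111  17/ 90  16/ 83 150/ 60 109/ 80 113/ 66 108/ 58 108/ 57 125/ 51  14/ 75  16/115  16/115  16/113  17/110  17/123
 16/114  16/112  16/ 93  14/ 82  12/ 
[... 2574 characters left out ...]
/122  17/ 51  12/ 70  14/ 70  11/ 54 150/ 28 110/ 39 110/ 71 118/ 48   6/ 54  15/ 72  16/ 62  16/ 99  16/115  17/109  16/111
 15/118  17/117  16/121  15/ 55  13/ 66  11/ 74  11/ 73  10/ 59  11/ 52 110/ 89   9/ 63  14/ 68  17/103  16/ 99  16/116  17/114  16/116  17/113
 16/114  17/115  16/114  18/ 69  11/ 60  11/ 69  12/ 72  12/ 62  12/ 66  14/ 98  17/104  16/101  16/117  17/117  16/118  16/116  16/114  17/117
 17/112  16/113  16/112  17/ 77  12/ 57  12/ 68   9/ 76  15/ 65  16/ 98  16/108  16/112  16/112  17/113  17/109  17/112  17/116  16/116  16/110
 17/115  17/113  16/110  18/ 90  16/ 44  16/ 69  16/ 95  16/ 99  18/112  16/111  17/111  16/112  16/112  16/114  16/114  16/114  16/115  16/111
```

The crop confirms the jar: largest of the three, blue cap centred at (0.564, -0.123), top at 0.086 as expected. Jar x is at about 15° and the cap line at about 18.6°. The holder sits at about (0.566, 0.180), turned about -1°.

{"fn": "jog_arm", "kwargs": {"moves": [0.08, -0.05, 0, 0, 0, 0, 1, 0.22, -0.15, 0, 0, 0, 0, 1, 0.37, -0.25, 0, 0, 0, 0, 1, 0.52, -0.35, 0, 0, 0, 0, 1, 0.67, -0.45, 0, 0, 0, 0, 1, 0.82, -0.54, 0, 0, 0, 0, 1, 0.93, -0.62, 0, 0, 0, 0, 1, 1, -0.66, 0, 0, 0, 0, 1]}}

```text
time: 1.4
position: [0.4592, -0.2883, 0.1863]
tool_rot: [3.072, 0.658, 0.001]
ft_force: [-0.4, -1.1, -0.8]
grip_width: 1.002
grip_force: 0.0
```

```bash
cat >> h.py <<'E'
def plan(p=None,yaw=None):
    s=ctrl.get_state(); T=R.from_rotvec(s["tool_rot"]); M=T.as_matrix()
    cy=np.degrees(np.arctan2(M[1,0],M[0,0]))
    print("t",round(s["time"],2),"pos",s["position"].round(4),"toolx",cy.round(2),"tilt",np.degrees(np.arccos(-M[2,2])).round(2),"F",s["ft_force"].round(1),"Tq",s["torque"].round(2),"w",round(s["grip_width"],3),"gf",round(s["grip_force"],1),"q",s["joint_positions"].round(2))
    if p is not None:
        yaw=cy if yaw is None else yaw
        y=np.radians(yaw); G=np.array([[np.cos(y),np.sin(y),0],[np.sin(y),-np.cos(y),0],[0,0,-1]])
        print("shift",(M.T@(np.array(p)-s["position"])/.3).round(4),"turn",((T.inv()*R.from_matrix(G)).as_rotvec()/np.radians(60)).round(4))
E
python3 -c "
from h import *
plan((.564,-.1233,.186),24)"
```

```text
t 1.4 pos [ 0.4592 -0.2883  0.1863] toolx 24.19 tilt 0.04 F [-0.4 -1.1 -0.8] Tq [-0.08 -0.02  0.02] w 1.002 gf 0.0 q [ 0.8   0.11 -0.31  1.71  0.03  1.33 -0.66]
shift [ 0.544  -0.3587  0.0013] turn [ 0.0003 -0.0006  0.0031]
```

{"fn": "jog_arm", "kwargs": {"moves": [0.1, -0.07, 0, 0, 0, 0, 1, 0.22, -0.15, 0, 0, 0, 0, 1, 0.34, -0.23, 0.03, 0, 0, 0, 1, 0.44, -0.3, 0.06, 0, 0, 0, 1, 0.51, -0.34, 0.1, 0, 0, 0, 1, 0.54, -0.357, 0.13, 0, 0, 0, 1, 0.544, -0.359, 0.15, 0, 0, 0, 1, 0.544, -0.359, 0.15, 0, 0, 0, 1]}}

```text
time: 2.4
position: [0.5623, -0.1276, 0.1405]
tool_rot: [3.073, 0.65, -0.002]
ft_force: [-0.7, -0.2, 0.4]
grip_width: 0.997
grip_force: 0.0
```

```bash
python3 -c "
from h import *
plan((.564,-.1233,.057),24)"
```

```text
t 2.4 pos [ 0.5623 -0.1276  0.1405] toolx 23.9 tilt 0.08 F [-0.7 -0.2  0.4] Tq [-0.   -0.03 -0.01] w 0.997 gf 0.0 q [ 0.57  0.22 -0.45  1.69  0.1   1.26 -1.06]
shift [ 0.0112 -0.0108  0.2782] turn [-0.      0.0013 -0.0017]
```

{"fn": "jog_arm", "kwargs": {"moves": [0.01, -0.01, 0.03, 0, 0, 0, 1, 0.01, -0.01, 0.08, 0, 0, 0, 1, 0.01, -0.01, 0.14, 0, 0, 0, 1, 0.01, -0.01, 0.2, 0, 0, 0, 1, 0.01, -0.01, 0.25, 0, 0, 0, 1, 0.01, -0.01, 0.275, 0, 0, 0, 1, 0.01, -0.01, 0.278, 0, 0, 0, 1, 0.01, -0.01, 0.278, 0, 0, 0, 1]}}

```text
time: 3.4
position: [0.5652, -0.1223, 0.058]
tool_rot: [3.072, 0.653, 0.001]
ft_force: [-0.5, 0.0, -1.0]
grip_width: 1.002
grip_force: 0.0
```

Run:
```python
from m import *
plan((.564,-.1233,.0565),24)
t=grab("top");s=grab("scene")
a=[cv2.resize(im["pixels"][v-37:v+38,u-50:u+50],(400,300),interpolation=cv2.INTER_CUBIC) for im,u,v in((t,314,228),(s,227,203))]
cv2.imwrite("pics/pre.png",np.clip(np.hstack(a)*1.5,0,255).astype(np.uint8)[:,:,::-1])
```

```text
t 3.4 pos [ 0.5652 -0.1223  0.058 ] toolx 24.0 tilt 0.06 F [-0.5  0.  -1. ] Tq [-0.01 -0.04 -0.02] w 1.002 gf 0.0 q [ 0.55  0.3  -0.45  1.77  0.14  1.1  -1.1 ]
shift [-0.005   0.0015  0.0051] turn [ 0.0006 -0.0007 -0.    ]
```

View pics/pre.png

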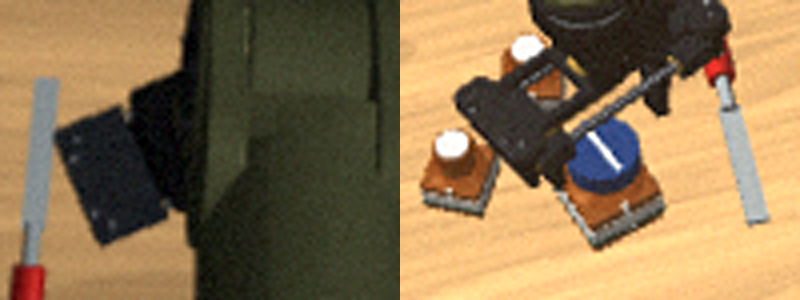

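The fingers straddle the cap (scene crop, cap at 605,155) and nothing has been disturbed. Closing now.

{"fn": "jog_arm", "kwargs": {"moves": [-0.005, 0, 0.005, 0, 0, 0, 0.3, -0.005, 0, 0.005, 0, 0, 0, -0.2, -0.005, 0, 0.005, 0, 0, 0, -1, -0.005, 0, 0.005, 0, 0, 0, -1, -0.005, 0, 0.005, 0, 0, 0, -1, -0.005, 0, 0.005, 0, 0, 0, -1, -0.005, 0, 0.005, 0, 0, 0, -1, -0.005, 0, 0.005, 0, 0, 0, -1], "newtons": 50}}

```text
time: 4.5
position: [0.5633, -0.1229, 0.056]
tool_rot: [3.073, 0.653, -0.0]
ft_force: [0.1, -0.7, -0.2]
grip_width: 0.172
grip_force: 0.0
```

```bash
python3 -c "
from h import *
plan((.565,-.1233,.14),8)"
```

```text
t 4.5 pos [ 0.5633 -0.1229  0.056 ] toolx 24.0 tilt 0.01 F [ 0.1 -0.7 -0.2] Tq [0.01 0.02 0.04] w 0.172 gf 0.0 q [ 0.55  0.3  -0.45  1.78  0.14  1.1  -1.09]
shift [ 0.0045  0.0036 -0.2799] turn [1.000e-04 1.000e-04 2.666e-01]
```

Run:
```python
from m import *
s=grab("scene")
plan()
cv2.imwrite("pics/g1.png",np.clip(cv2.resize(s["pixels"][140:260,150:310],(800,600),interpolation=cv2.INTER_CUBIC)*1.5,0,255).astype(np.uint8)[:,:,::-1])
```

```text
t 4.55 pos [ 0.5633 -0.1229  0.056 ] toolx 24.0 tilt 0.01 F [ 0.2  0.4 -0.5] Tq [ 0.01 -0.01  0.  ] w 0.124 gf 0.0 q [ 0.55  0.3  -0.45  1.78  0.14  1.1  -1.09]
```

View pics/g1.png

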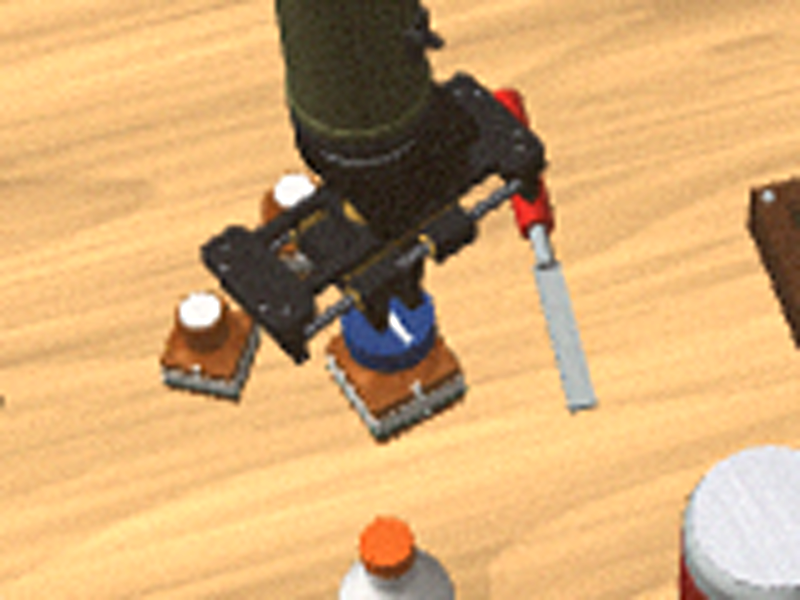

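Run:
```python
from m import *
s=grab("scene");t=grab("top")
plan()
b,st,c=blob(blue(s),227,203,25);print("cap blue now",st)
p=ctrl.get_state()["position"]
print("tcp proj",proj(s,p),"top",proj(t,p))
for z in(.056,.075,.085,.095,.105):print(z,onplane(s,226,205,z).round(3),onplane(s,232,202,z).round(3))
print("pre tip open",[onplane(s,240.7,192,z).round(3).tolist() for z in(.058,.075,.09)])
cv2.imwrite("pics/g2.png",np.clip(cv2.resize(np.hstack([s["pixels"][170:245,190:265],t["pixels"][180:255,270:345]]),(800,400),interpolation=cv2.INTER_CUBIC)*2.,0,255).astype(np.uint8)[:,:,::-1])
```

```text
t 4.65 pos [ 0.5633 -0.1229  0.056 ] toolx 23.99 tilt 0.01 F [-0.7 -0.2 -0. ] Tq [-0.04  0.02 -0.  ] w 0.046 gf 0.0 q [ 0.55  0.3  -0.45  1.78  0.14  1.1  -1.09]
cap blue now [219 198  18  15 118]
tcp proj (np.float64(227.92488408825994), np.float64(207.60624632493884)) top (np.float64(313.13909670363626), np.float64(228.1076685676907))
0.056 [ 0.552 -0.126  0.056] [ 0.547 -0.106  0.056]
0.075 [ 0.565 -0.128  0.075] [ 0.56  -0.108  0.075]
0.085 [ 0.571 -0.129  0.085] [ 0.566 -0.109  0.085]
0.095 [ 0.578 -0.129  0.095] [ 0.573 -0.11   0.095]
0.105 [ 0.584 -0.13   0.105] [ 0.579 -0.111  0.105]
pre tip open [[0.521, -0.071, 0.058], [0.532, -0.073, 0.075], [0.543, -0.075, 0.09]]
```

View pics/g2.png

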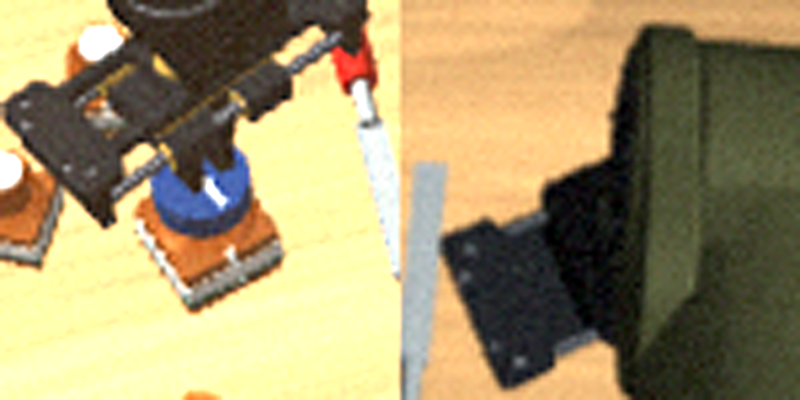

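The fingers are shut above the cap (left crop, tips at 190,185), although the state puts the TCP at 0.056. I'll check the real tip height against the start images, then reopen.

Run:
```python
from m import *
s=ctrl.get_image("scene");t=ctrl.get_image("top")
P=np.array([.2641,-.5938,.1850]); y=np.array([.407,-.913,0])
out=[]
for im,f,x0,y0 in((s,"pics/scene0.png",0,80),(t,"pics/top0.png",480,330)):
    a=cv2.imread(f)[y0:y0+80,x0:x0+80]; a=np.clip(cv2.resize(a,(400,400),interpolation=cv2.INTER_CUBIC)*2.5,0,255).astype(np.uint8)
    for k,col in((0,(0,0,255)),(.0435,(0,255,0)),(-.0435,(255,255,0))):
        u,v=proj(im,P+k*y); print(u,v); cv2.circle(a,(int((u-x0)*5+2),int((v-y0)*5+2)),4,col,1)
        u,v=proj(im,P+k*y+[0,0,.0187]);cv2.circle(a,(int((u-x0)*5+2),int((v-y0)*5+2)),2,col,1)
    out.append(a)
cv2.imwrite("pics/tips.png",np.hstack(out))
```

```text
45.29222117911206 143.03483381963318
31.733460689801518 150.61495255733143
58.564506309488394 135.61487111078867
516.2724556405346 354.2317112200347
532.3700399904743 346.71399276517076
500.0737928281321 361.79663423715647
```

View pics/tips.png

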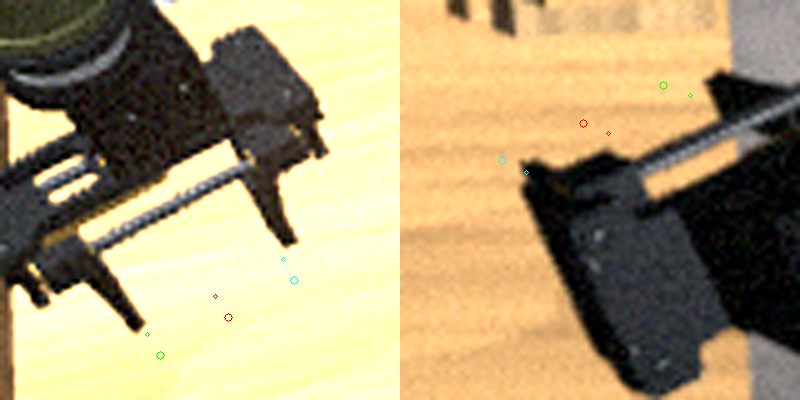

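Run:
```python
from m import *
s=ctrl.get_image("scene");t=ctrl.get_image("top")
a=tri(ray(s,57.8,128.6),ray(t,504.8,362.6)); b=tri(ray(s,27.6,145.8),ray(t,542,345.6))
print(a,b,(a[0]+b[0])/2,(a[0]-b[0]),np.linalg.norm(a[0]-b[0]))
```

```text
(array([ 0.25410854, -0.54385051,  0.22112147]), np.float64(8.676824981146364e-05)) (array([ 0.29243465, -0.63237554,  0.21930961]), np.float64(0.0014768570648305162)) [ 0.27327159 -0.58811302  0.22021554] [-0.03832612  0.08852503  0.00181186] 0.09648240714575122
```

The start images put the tips at z≈0.220, while the state says 0.185. The real fingertips are therefore about 35 mm above the reported TCP along the tool axis, and xy agrees. I'll reopen and go 35 mm lower.

{"fn": "jog_arm", "kwargs": {"moves": [0, 0, 0, 0, 0, 0, 1, 0, 0, 0, 0, 0, 0, 1, 0, 0, 0, 0, 0, 0, 1, 0, 0, 0, 0, 0, 0, 1, 0, 0, 0, 0, 0, 0, 1, 0, 0, 0, 0, 0, 0, 1, 0, 0, 0, 0, 0, 0, 1, 0, 0, 0, 0, 0, 0, 1]}}

```text
time: 5.85
position: [0.5633, -0.1229, 0.056]
tool_rot: [3.073, 0.653, -0.0]
ft_force: [-0.8, 1.2, 0.0]
grip_width: 0.84
grip_force: 0.0
```

{"fn": "jog_arm", "kwargs": {"moves": [0.003, 0, 0.01, 0, 0, 0, 1, 0.003, 0, 0.03, 0, 0, 0, 1, 0.003, 0, 0.05, 0, 0, 0, 1, 0.003, 0, 0.07, 0, 0, 0, 1, 0.003, 0, 0.09, 0, 0, 0, 1, 0.003, 0, 0.105, 0, 0, 0, 1, 0.003, 0, 0.117, 0, 0, 0, 1, 0.003, 0, 0.117, 0, 0, 0, 1]}}

```text
time: 6.85
position: [0.5639, -0.1224, 0.0206]
tool_rot: [-3.073, -0.653, 0.001]
ft_force: [-0.1, -0.6, -0.0]
grip_width: 0.999
grip_force: 0.0
```

{"fn": "jog_arm", "kwargs": {"moves": [0, 0, 0, 0, 0, 0, -1, 0, 0, 0, 0, 0, 0, -1, 0, 0, 0, 0, 0, 0, -1, 0, 0, 0, 0, 0, 0, -1, 0, 0, 0, 0, 0, 0, -1, 0, 0, 0, 0, 0, 0, -1, 0, 0, 0, 0, 0, 0, -1, 0, 0, 0, 0, 0, 0, -1]}}

```text
time: 7.85
position: [0.5646, -0.123, 0.0213]
tool_rot: [3.072, 0.653, 0.001]
ft_force: [0.9, -2.7, 1.6]
grip_width: 0.631
grip_force: 50.0
```

Run:
```python
from m import *
plan((.565,-.1233,.11),8)
s=grab("scene")
cv2.imwrite("pics/g3.png",np.clip(cv2.resize(s["pixels"][170:245,180:280],(800,600),interpolation=cv2.INTER_CUBIC)*1.5,0,255).astype(np.uint8)[:,:,::-1])
```

```text
t 7.85 pos [ 0.5646 -0.123   0.0213] toolx 23.98 tilt 0.07 F [ 0.9 -2.7  1.6] Tq [-0.67 -0.42  0.03] w 0.631 gf 50.0 q [ 0.54  0.34 -0.44  1.81  0.17  1.03 -1.11]
shift [ 0.0011  0.0017 -0.2958] turn [ 0.001  -0.0007  0.2664]
```

View pics/g3.png

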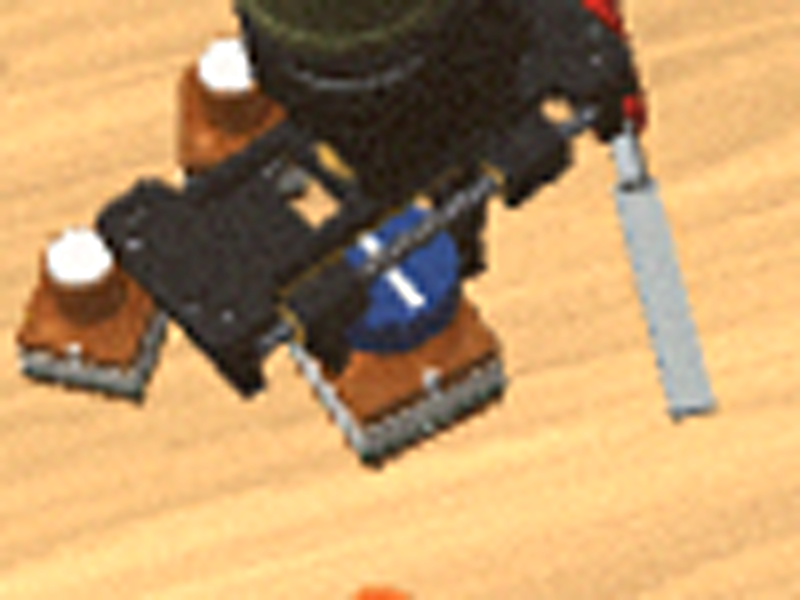

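Good grasp: the opening of 55 mm matches the cap and the grip force is 50 N. The white jar lug mark at (430,378) in the crop hasn't moved. Lifting and turning -16°.

{"fn": "jog_arm", "kwargs": {"moves": [0, 0, -0.02, 0, 0, 0, -1, 0, 0, -0.06, 0, 0, 0, -1, 0, 0, -0.12, 0, 0, 0.02, -1, 0, 0, -0.18, 0, 0, 0.08, -1, 0, 0, -0.23, 0, 0, 0.16, -1, 0, 0, -0.27, 0, 0, 0.23, -1, 0, 0, -0.29, 0, 0, 0.267, -1, 0, 0, -0.29, 0, 0, 0.267, -1], "newtons": 55}}

```text
time: 8.9
position: [0.5645, -0.1224, 0.1088]
tool_rot: [3.133, 0.219, 0.002]
ft_force: [-0.6, 0.6, -3.4]
grip_width: 0.636
grip_force: 55.0
```

```bash
python3 -c "
from h import *
plan((.566,.180,.108),8)"
```

```text
t 8.9 pos [ 0.5645 -0.1224  0.1088] toolx 8.0 tilt 0.07 F [-0.6  0.6 -3.4] Tq [-0.03  0.02 -0.  ] w 0.636 gf 55.0 q [ 0.53  0.24 -0.42  1.72  0.11  1.19 -1.35]
shift [ 0.1452 -0.9974  0.0022] turn [ 0.0005 -0.001   0.    ]
```

{"fn": "jog_arm", "kwargs": {"moves": [0.01, -0.06, 0, 0, 0, 0, -1, 0.03, -0.2, 0, 0, 0, 0, -1, 0.055, -0.37, 0, 0, 0, 0, -1, 0.08, -0.55, 0, 0, 0, 0, -1, 0.105, -0.73, 0, 0, 0, 0, -1, 0.13, -0.88, 0, 0, 0, 0, -1, 0.142, -0.97, 0, 0, 0, 0, -1, 0.145, -0.997, 0, 0, 0, 0, -1]}}

```text
time: 9.9
position: [0.564, 0.1838, 0.1075]
tool_rot: [-3.132, -0.227, 0.002]
ft_force: [-0.1, -0.8, -3.5]
grip_width: 0.631
grip_force: 55.0
```

{"fn": "jog_arm", "kwargs": {"moves": [0, 0, 0.01, 0, 0, 0, -1, 0, 0, 0.02, 0, 0, 0, -1, 0, 0, 0.03, 0, 0, 0, -1, 0, 0, 0.04, 0, 0, 0, -1, 0, 0, 0.05, 0, 0, 0, -1, 0, 0, 0.06, 0, 0, 0, -1, 0, 0, 0.06, 0, 0, 0, -1, 0, 0, 0.06, 0, 0, 0, -1]}}

```text
time: 10.9
position: [0.5658, 0.1798, 0.09]
tool_rot: [3.134, 0.219, 0.0]
ft_force: [1.1, -0.2, -2.8]
grip_width: 0.631
grip_force: 55.0
```

Run:
```python
from m import *
plan((.566,.180,.07),8)
s=grab("scene","pics/s4.png");t=grab("top")
cv2.imwrite("pics/g4.png",np.clip(cv2.resize(s["pixels"][140:215,270:370],(800,600),interpolation=cv2.INTER_CUBIC)*1.5,0,255).astype(np.uint8)[:,:,::-1])
```

```text
t 10.9 pos [0.5658 0.1798 0.09  ] toolx 7.98 tilt 0.01 F [ 1.1 -0.2 -2.8] Tq [ 0.02  0.01 -0.01] w 0.631 gf 55.0 q [ 0.14  0.32 -0.58  1.7   0.19  1.18 -1.93]
shift [ 0.0008 -0.0005  0.0666] turn [ 0.     -0.0001 -0.0003]
```

View pics/g4.png

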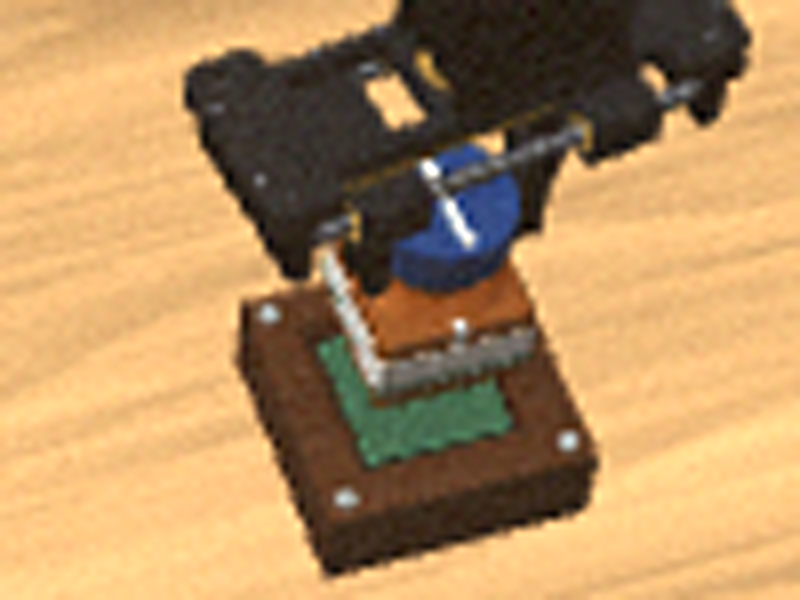

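Run:
```python
from m import *
im=ctrl.get_image("scene")
f=lambda u,v,z:onplane(im,270+u/8-.45,140+v/8-.45,z)
def A(a,b,z):
    p,q=f(*a,z),f(*b,z);d=q-p;print(p.round(4),q.round(4),np.degrees(np.arctan2(d[1],d[0])).round(1),np.linalg.norm(d).round(4))
A((375,392),(537,355),.0687);A((380,362),(535,325),.1107);A((325,250),(380,362),.1107);A((322,268),(375,392),.0687)
print("mark",f(460,328,.1107),"line");A((430,165),(472,245),.1537)
print("holder");A((345,498),(568,440),.04);A((270,313),(345,498),.04)
print("green");A((320,345),(370,466),.036);A((370,466),(513,428),.036)
```

```text
[0.5854 0.1533 0.0687] [0.5878 0.2191 0.0687] 87.9 0.0659
[0.5994 0.1466 0.1107] [0.6009 0.208  0.1107] 88.6 0.0614
[0.5444 0.1447 0.1107] [0.5994 0.1466 0.1107] 2.0 0.0551
[0.5236 0.1539 0.0687] [0.5854 0.1533 0.0687] -0.5 0.0618
mark [0.59378398 0.18065533 0.1107    ] line
[0.5483 0.1816 0.1537] [0.5877 0.1833 0.1537] 2.4 0.0394
holder
[0.6107 0.134  0.04  ] [0.6113 0.2263 0.04  ] 89.6 0.0923
[0.519  0.1356 0.04  ] [0.6107 0.134  0.04  ] -1.0 0.0917
green
[0.5371 0.1505 0.036 ] [0.5973 0.1496 0.036 ] -0.9 0.0602
[0.5973 0.1496 0.036 ] [0.5972 0.2093 0.036 ] 90.1 0.0597
```

The jar is within about 1° and 2 mm of the well (scene crop: jar front edge 375,392–537,355 runs parallel to the holder screws 345,498–568,440). Lowering it.

{"fn": "jog_arm", "kwargs": {"moves": [0, 0, 0.02, 0, 0, 0, -1, 0, 0, 0.04, 0, 0, 0, -1, 0, 0, 0.06, 0, 0, 0, -1, 0, 0, 0.08, 0, 0, 0, -1, 0, 0, 0.095, 0, 0, 0, -1, 0, 0, 0.105, 0, 0, 0, -1, 0, 0, 0.115, 0, 0, 0, -1, 0, 0, 0.125, 0, 0, 0, -1]}}

```text
time: 12.05
position: [0.5711, 0.1799, 0.0575]
tool_rot: [3.134, 0.217, 0.017]
ft_force: [1.9, -3.4, 22.6]
grip_width: 0.636
grip_force: 55.0
```

```bash
python3 -c "
from h import *
plan((.566,.180,.0433),8)"
```

```text
t 12.05 pos [0.5711 0.1799 0.0575] toolx 7.92 tilt 0.61 F [ 1.9 -3.4 22.6] Tq [-0.66 -0.02  0.04] w 0.636 gf 55.0 q [ 0.13  0.36 -0.58  1.73  0.22  1.11 -1.95]
shift [-0.0173 -0.0026  0.0473] turn [ 0.0008 -0.0101 -0.0014]
```

Contact at 25 N with the jar's base still at the chamfer, pushed about 5 mm toward +x, so the well lies further to +x than commanded. Easing up, shifting +x by 5 mm and retrying gently.

{"fn": "jog_arm", "kwargs": {"moves": [0.005, 0.001, -0.01, 0, 0, 0, -1, 0.01, 0.001, -0.025, 0, 0, 0, -1, 0.016, 0.002, -0.025, 0, 0, 0, -1, 0.016, 0.002, -0.025, 0, 0, 0, -1, 0.016, 0.002, -0.015, 0, 0, 0, -1, 0.016, 0.002, -0.008, 0, 0, 0, -1, 0.016, 0.002, 0, 0, 0, 0, -1, 0.016, 0.002, 0, 0, 0, 0, -1]}}

```text
time: 13.05
position: [0.5703, 0.1798, 0.0529]
tool_rot: [3.134, 0.219, -0.001]
ft_force: [-3.4, -2.3, 3.6]
grip_width: 0.635
grip_force: 55.0
```

```bash
python3 -c "
from h import *
plan((.571,.180,.0433),8)"
```

```text
t 13.05 pos [0.5703 0.1798 0.0529] toolx 7.98 tilt 0.03 F [-3.4 -2.3  3.6] Tq [-0.25  0.79  0.02] w 0.635 gf 55.0 q [ 0.13  0.37 -0.57  1.72  0.22  1.12 -1.95]
shift [ 0.0025 -0.0004  0.0318] turn [ 0.0004  0.0004 -0.0003]
```

It's in the well and on the pad (6.5 N). Pressing down.

{"fn": "jog_arm", "kwargs": {"moves": [-0.002, 0, 0.006, 0, 0, 0, -1, -0.002, 0, 0.012, 0, 0, 0, -1, -0.002, 0, 0.018, 0, 0, 0, -1, -0.002, 0, 0.024, 0, 0, 0, -1, -0.002, 0, 0.03, 0, 0, 0, -1, -0.002, 0, 0.035, 0, 0, 0, -1, -0.002, 0, 0.04, 0, 0, 0, -1, -0.002, 0, 0.042, 0, 0, 0, -1]}}

```text
time: 14.05
position: [0.5698, 0.1798, 0.0423]
tool_rot: [3.133, 0.219, -0.0]
ft_force: [-8.9, -2.0, 16.9]
grip_width: 0.633
grip_force: 55.0
```

```bash
python3 -c "
from h import *
plan((.5703,.180,.0433),8)"
```

```text
t 14.05 pos [0.5698 0.1798 0.0423] toolx 7.98 tilt 0.07 F [-8.9 -2.  16.9] Tq [-0.64  1.9   0.06] w 0.633 gf 55.0 q [ 0.12  0.38 -0.57  1.73  0.23  1.1  -1.95]
shift [ 0.0019 -0.0004 -0.0033] turn [ 0.0011  0.0001 -0.0003]
```

{"fn": "jog_arm", "kwargs": {"moves": [-0.003, 0, 0, 0, 0, 0, -1, -0.006, 0, 0, 0, 0, 0, -1, -0.006, 0, 0.002, 0, 0, 0, -1, -0.006, 0, 0.004, 0, 0, 0, -1, -0.006, 0, 0.006, 0, 0, 0, -1, -0.006, 0, 0.008, 0, 0, 0, -1, -0.006, 0, 0.008, 0, 0, 0, -1, -0.006, 0, 0.008, 0, 0, 0, -1]}}

```text
time: 15.05
position: [0.5699, 0.1799, 0.0416]
tool_rot: [3.133, 0.218, 0.006]
ft_force: [-7.8, -3.0, 21.4]
grip_width: 0.626
grip_force: 55.0
```

```bash
python3 -c "
from h import *
plan((.5703,.180,.0433),8)"
```

```text
t 15.05 pos [0.5699 0.1799 0.0416] toolx 7.98 tilt 0.23 F [-7.8 -3.  21.4] Tq [-0.74  1.66  0.08] w 0.626 gf 55.0 q [ 0.12  0.38 -0.57  1.74  0.23  1.09 -1.95]
shift [ 0.0015 -0.0001 -0.0055] turn [ 0.0011 -0.0037 -0.0004]
```

Pad bottomed: 24 N against the pad's 11 N, at the expected height. Now the anticlockwise turn under pressure, first half.

{"fn": "jog_arm", "kwargs": {"moves": [-0.003, 0, 0.002, 0, 0, -0.03, -1, -0.006, 0, 0.002, 0, 0, -0.1, -1, -0.006, 0, 0.002, 0, 0, -0.17, -1, -0.006, 0, 0.002, 0, 0, -0.24, -1, -0.006, 0, 0.002, 0, 0, -0.31, -1, -0.006, 0, 0.002, 0, 0, -0.38, -1, -0.006, 0, 0.002, 0, 0, -0.45, -1, -0.006, 0, 0.002, 0, 0, -0.5, -1], "newtons": 60}}

```text
time: 16.05
position: [0.5704, 0.182, 0.0417]
tool_rot: [-2.969, -1.024, -0.015]
ft_force: [-3.4, 0.1, 18.3]
grip_width: 0.629
grip_force: 60.0
```

Run:
```python
from m import *
plan((.5699,.180,.0416),38)
im=grab("scene","pics/s5.png")
```

```text
t 16.05 pos [0.5704 0.182  0.0417] toolx 38.07 tilt 0.54 F [-3.4  0.1 18.3] Tq [ 0.26  0.64 -0.21] w 0.629 gf 60.0 q [ 0.2   0.39 -0.66  1.74  0.27  1.09 -1.46]
shift [-0.0054  0.0042  0.0003] turn [ 0.0024 -0.0087  0.0012]
```

{"fn": "jog_arm", "kwargs": {"moves": [0, 0, 0.005, 0, 0, -0.03, -1, 0, 0, 0.005, 0, 0, -0.1, -1, 0, 0, 0.005, 0, 0, -0.18, -1, 0, 0, 0.005, 0, 0, -0.26, -1, 0, 0, 0.005, 0, 0, -0.34, -1, 0, 0, 0.005, 0, 0, -0.42, -1, 0, 0, 0.005, 0, 0, -0.49, -1, 0, 0, 0.005, 0, 0, -0.53, -1]}}

```text
time: 17.1
position: [0.5694, 0.1831, 0.0416]
tool_rot: [2.575, 1.799, 0.013]
ft_force: [-8.4, 0.3, 30.8]
grip_width: 0.633
grip_force: 60.0
```

Run:
```python
from m import *
plan((.5699,.180,.0416),70)
s=grab("scene","pics/s6.png")
a=[cv2.resize(x[150:210,280:350],(400,343),interpolation=cv2.INTER_CUBIC) for x in(cv2.imread("pics/s5.png"),cv2.imread("pics/s6.png"))]
cv2.imwrite("pics/g6.png",np.clip(np.hstack(a)*1.5,0,255).astype(np.uint8))
# cap line angle, numeric
b,st,c=blob(blue(s),326,174,22);print(st,c)
hull=cv2.convexHull(np.vstack(cv2.findContours(b,0,1)[0])); hm=np.zeros_like(b);cv2.fillConvexPoly(hm,hull,255);hm=cv2.erode(hm,np.ones((3,3)))
w=s["pixels"].min(2).astype(float)*(hm>0);th=.5*w.max();y,x=np.nonzero(w>th);ww=w[y,x]-th
if len(x)>4:
    C=np.cov(np.c_[x,y].T,aweights=ww);e=np.linalg.eigh(C)[1][:,1];c=np.array([np.average(x,weights=ww),np.average(y,weights=ww)])
    p,q=[onplane(s,*(c+k*e*5),.107) for k in(-1,1)];print(c,len(x),np.degrees(np.arctan2(*(q-p)[1::-1]))%180)
```

```text
t 17.1 pos [0.5694 0.1831 0.0416] toolx 69.87 tilt 0.47 F [-8.4  0.3 30.8] Tq [ 0.1   1.95 -0.26] w 0.633 gf 60.0 q [ 0.27  0.42 -0.76  1.74  0.32  1.11 -0.94]
shift [-0.0091  0.0052  0.    ] turn [ 0.0052 -0.0058 -0.0021]
[322 168   8   3  17] [325.17647059 169.11764706]
```

View pics/g6.png

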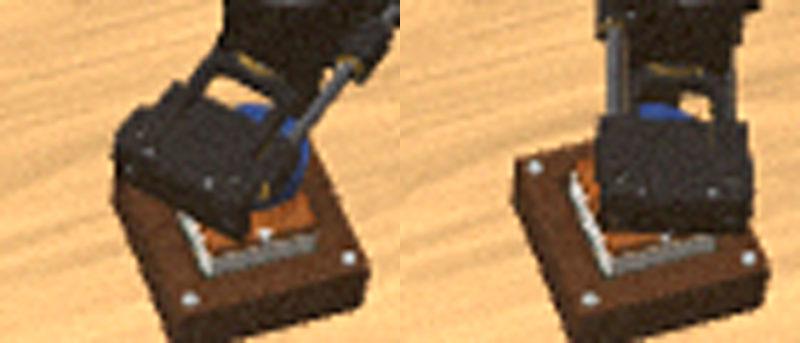

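The jar stayed square in the well while the cap turned 62° (crop: tool rotated, jar edge at 610,270 unchanged). Lifting gently, easing the side load, and checking the carried weight.

{"fn": "jog_arm", "kwargs": {"moves": [0.001, 0.002, -0.01, 0, 0, 0, -1, 0.003, 0.005, -0.02, 0, 0, 0, -1, 0.005, 0.008, -0.032, 0, 0, 0, -1, 0.007, 0.01, -0.045, 0, 0, 0, -1, 0.007, 0.01, -0.06, 0, 0, 0, -1, 0.007, 0.01, -0.075, 0, 0, 0, -1, 0.007, 0.01, -0.085, 0, 0, 0, -1, 0.007, 0.01, -0.085, 0, 0, 0, -1]}}

```text
time: 18.15
position: [0.5701, 0.1793, 0.0605]
tool_rot: [2.577, 1.796, -0.001]
ft_force: [-2.0, 0.2, -0.2]
grip_width: 0.629
grip_force: 60.0
```

```bash
python3 -c "
from h import *
plan((.570,.1815,.099),70)"
```

```text
t 18.15 pos [0.5701 0.1793 0.0605] toolx 69.73 tilt 0.05 F [-2.   0.2 -0.2] Tq [ 0.22  0.24 -0.03] w 0.629 gf 60.0 q [ 0.28  0.41 -0.77  1.71  0.31  1.15 -0.93]
shift [ 0.0067 -0.0027 -0.1283] turn [ 0.0002  0.0007 -0.0045]
```

The sensor reads only about the cap's weight, so it is free. Continuing up to 25 mm above the mouth.

{"fn": "jog_arm", "kwargs": {"moves": [0, 0, -0.015, 0, 0, 0, -1, 0, 0, -0.035, 0, 0, 0, -1, 0, 0, -0.06, 0, 0, 0, -1, 0, 0, -0.085, 0, 0, 0, -1, 0, 0, -0.105, 0, 0, 0, -1, 0, 0, -0.12, 0, 0, 0, -1, 0, 0, -0.127, 0, 0, 0, -1, 0, 0, -0.127, 0, 0, 0, -1]}}

```text
time: 19.15
position: [0.5699, 0.1802, 0.0989]
tool_rot: [2.577, 1.797, -0.0]
ft_force: [0.5, 0.3, -1.4]
grip_width: 0.632
grip_force: 60.0
```

Run:
```python
from m import *
plan((.570,.1815,.099),70)
s=grab("scene","pics/s7.png")
H=cv2.cvtColor(s["pixels"],cv2.COLOR_RGB2HSV); P=s["pixels"]
# bright white sealing disc / cap blue, numerically
b=blue(s);b[:, :290]=0;b[:,360:]=0;b[:130]=0;b[215:]=0
n,l,S,c=cv2.connectedComponentsWithStats(b);print([(S[i].tolist()) for i in range(1,n) if S[i,4]>3])
w=cv2.inRange(H,(0,0,110),(255,70,255));w[:, :295]=0;w[:,355:]=0;w[:140]=0;w[215:]=0
n,l,S,c=cv2.connectedComponentsWithStats(w);print([(S[i].tolist(),c[i].round(1).tolist()) for i in range(1,n) if S[i,4]>1])
print("proj mouth",proj(s,(.570,.181,.117)),"cap top",proj(s,(.570,.181,.162)),"shoulder corners",[tuple(np.round(proj(s,(.570+a*.031,.181+b*.031,.078)),1)) for a in(-1,1) for b in(-1,1)])
o=cv2.inRange(H,(2,150,60),(14,255,255));o[:, :295]=0;o[:,355:]=0;o[:140]=0;o[200:]=0
n,l,S,c=cv2.connectedComponentsWithStats(o);print("amber",[(S[i].tolist()) for i in range(1,n) if S[i,4]>5])
```

```text
t 19.15 pos [0.5699 0.1802 0.0989] toolx 69.78 tilt 0.01 F [ 0.5  0.3 -1.4] Tq [ 0.   -0.07 -0.06] w 0.632 gf 60.0 q [ 0.29  0.37 -0.78  1.67  0.27  1.21 -0.91]
shift [ 0.0043 -0.0013 -0.0002] turn [ 0.0001  0.0001 -0.0037]
[[323, 157, 7, 2, 12]]
[([303, 178, 1, 2, 2], [303.0, 178.5]), ([310, 179, 8, 16, 24], [313.1, 186.7]), ([326, 187, 2, 2, 2], [326.5, 187.5]), ([340, 194, 2, 2, 3], [340.7, 194.7]), ([312, 202, 2, 1, 2], [312.5, 202.0])]
proj mouth (np.float64(324.5436329818334), np.float64(173.17552330591477)) cap top (np.float64(325.95642267687504), np.float64(164.05731778126938)) shoulder corners [(np.float64(310.5), np.float64(175.4)), (np.float64(329.2), np.float64(170.6)), (np.float64(317.4), np.float64(191.1)), (np.float64(336.4), np.float64(186.1))]
amber [[302, 175, 34, 25, 301], [325, 187, 16, 13, 68], [319, 197, 5, 3, 7]]
```

Run:
```python
from m import *
s=grab("scene")
for z in(.064,.078,.095,.119):print(z,np.round(proj(s,(.599,.180,z)),1))
for _ in range(4): grab("scene"); print(ctrl.get_state()["ft_force"].round(1),ctrl.get_state()["position"].round(4))
print(ctrl.close_job())
```

```text
0.064 [326.  190.8]
0.078 [326.4 188.2]
0.095 [327. 185.]
0.119 [327.7 180.3]
[-0.2  0.  -0.5] [0.5698 0.1801 0.0987]
[ 0.5  0.5 -0.3] [0.5697 0.1801 0.0986]
[ 0.2 -0.2  0.4] [0.5698 0.1801 0.0987]
[-0.   0.6 -0.3] [0.5698 0.1801 0.0987]
the job is handed in; nothing more can be done
None
```

Job handed in at about 19 s: the cap was unscrewed about 62° with the jar pressed fully down, and the arm now holds it level about 25 mm above the mouth. The jar stands open in the holder on the raised pad, checked from forces and image measurements only because I had used all 10 picture views.

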